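# Press two padded key cups level under a plate tucked beneath the keeper leaf

## Robot

A 6-joint arm with a two-finger parallel gripper is mounted at the origin on the work surface. World frame = base frame: x ahead of the robot, y to its left, z up, the work surface at z = 0. Lengths are in m, angles in degrees, forces in N, time in s.
With the tool pointing down it reaches from about 0.3 to 0.75 m from the base axis. Payload 8.5 kg.
Tool frame: the origin (TCP) lies at the very end of the fingers, on their centre line; the grasp point (between the pads) lies 19 mm behind it (env.hold_point_z is the distance from the TCP to the grasp point, in m); z points along the fingers, y is the line along which they close (so a half turn about z gives the same grasp; the last joint's range is limited). The gripper opens to 85 mm and grips with 20 to 120 N. Pads are 22 mm wide; open, the fingers measure 114 mm over their backs; the gripper's body (76 mm by 85 mm) begins 54 mm behind the grasp point. The pads swing forward as they close: fully open they stand 13 mm farther back than shut.
Start: joints at [-83.325, 21.807, 74.336, -0, 83.858, -12.336], TCP at [0.179, -0.52, 0.231] pointing down, gripper open.
Joint ranges: [-178.18, 178.18], [-50.72, 133.34], [12.68, 142.11], [-81.47, 261.47], [9.98, 163.14], [-165.26, 165.26]. Speed limits (degrees/s): [136.94, 136.94, 180, 180, 180, 180].

## Interface

Orientations are given as a 3x3 rotation matrix whose columns are the frame's x, y, z axes.
In Python, from rig import env, optics gives the robot as it stands.
- The arm moves only by the shell command python3 -m jog 'ROWS' [OPENING] [FORCE]. ROWS is JSON, a list of rows, each an object with "linear": the shift along the tool's x, y, z in units of 40 mm (1.0 is 40 mm), a list of three; "roll": the turn about the tool's z in units of 5 degrees (1.0 is 5 degrees). A call has 1 to 12 rows; each row shifts and turns the commanded pose from where the row before left it, along the tool's axes as they then stand; what a row does not reach is not made up. A row lasts 1/12 s, in which the tool goes at most 41.7 mm and 7.16 degrees, less where a joint would pass 70% of its speed; a pose out of reach is approached as far as the arm can. A call is refused whole if a number of a shift passes 1 or a number of a turn 1, either way. A call with a gripper value outside its range is refused whole. OPENING is the opening, from -1 (shut) to 1 (fully open), set as the call begins (- or left out, the last holds). The fingers move at their own pace and stop on an object; FORCE is the grip in N (left out, the last holds). Time passes only in rows, so rows that do not move let the fingers close. It gives the time, the measured TCP pose, the force, the opening and the grip force at its end, in the units of the state.
- env.observe(): the state, without advancing time (a new reading comes with each control period).
- optics.get_image(name): name is "scene" or "side" or "wrist"; returns the picture (420x560x3 uint8, red, green, blue); there is no depth.
- optics.calibration(name): a dict with "fov_y" (degrees; the focal length in pixels is half the picture's height over the tangent of half this angle, whatever the lens; pixels are square), "cx", "cy" (the principal point, pixels), "T" (4x4, takes a point from camera to world coordinates). Camera axes: x right, y down, z forward; pixel columns grow to the right and rows downward; lengths in m; the calibration is good to about 2 mm. The wrist camera is an equidistant fisheye: a pixel r from the principal point sees the ray r / f radians off the axis. A picture is of the moment at which its call begins: read the wrist's pose just before it. calibration takes no time and is no camera call; for the wrist camera it gives the pose at the moment of the call.
- env.close_job(): hands the job in; it is judged then, once.
The state is a dict: "time_s": time; "q": joint angles; "qvel": joint speeds; "joint_efforts": joint torques, N m; "position": TCP position; "tool_rot": TCP orientation; "ft_force": force on the tool from outside, world axes, zero at the start; "wrist_torque": the same for the moment, N m; "grip_width": finger opening in m; "gripper_force": force on a finger pad.
Only numpy, scipy, OpenCV 4.12 (cv2) and the standard library are available. Lean on these libraries where they do the work, as an engineer would, in place of code of your own. Each camera call takes 0.05 s, during which the arm holds its last target. There are 200 camera calls.

## Task

Drop the two padded key cups, pad side up, one by one into the pockets of their own size in the wooden levelling block, so that they sit fully home. Then pick up the pressing plate by its wooden handle, slide its red-marked front edge about 15 mm in under the brass keeper leaf without lifting the leaf, square to the block, so that the handle stands over the two pads, and press it down flat on both pads with a clear push (about 10 to 15 N in all). Finish while still gripping the handle and pressing; do not let go, and leave the other things on the bench where they are.

Things in the scene. Friction and masses are not known exactly. Their poses are not given: they have to be found in the camera images.
- block: Fixed brown wooden levelling block, 190 x 130 mm, top face 22 mm above the table. Origin on its underside, below the midpoint between the two pockets; x points from the pockets towards the brass leaf, z up. The wood runs from x = -45 to +145 mm, y = +-65 mm. Across its far end (x = 125 to 145) a dark strip stands 14.5 mm above the top face. It lies turned by up to 0.3 rad.
- pocket_large (a point): Centre of the mouth of the larger round pocket, at the block's top face, at block x = 0, y = -28 mm. 40 mm across, 8 mm deep, flat floor, 2 mm chamfer round the mouth. A seated cup stands 2 mm proud of the block.
- pocket_small (a point): Centre of the mouth of the smaller round pocket, at the block's top face, at block x = 0, y = +28 mm. 30 mm across, 8 mm deep, flat floor, 2 mm chamfer round the mouth. A seated cup stands 2 mm proud.
- leaf (a joint): Angle of the brass keeper leaf, rad: 0 = lying at rest on its stop, parallel to the block, grows as its front edge lifts. It is hinged at block x = 125 mm and sprung shut: its front edge lifts at about 1.5 to 2 N. Lifting it 0.1 rad (4.5 mm at the front edge) spoils the job.
- leaf_lip (a point): Middle of the flat leaf's front edge, on its underside: at block x = 80 mm, y = 0, 10 mm above the block's top face. The leaf is 110 mm wide (y), 2.5 mm thick; in front of this line a turned-up lip goes 8 mm further towards the pockets (to x = 71 mm) and 6 mm up. Free space beneath it is 10 mm high and reaches back to the dark strip at x = 125 mm: 8 mm above the proud pads, for a 4 mm plate.
- cup_large: Larger key cup: brass disc 36 mm across with a tan leather pad on top, 10 mm high in all (brass to 6.8 mm, pad 34 mm across), 30 g. Origin at the centre of its underside, z up. Starts pad up on the table. Cups of both sizes may start in either of two places.
- cup_small: Smaller key cup: brass disc 26 mm across with a tan pad on top, 10 mm high in all (brass to 6.8 mm), 20 g. Origin at the centre of its underside, z up. Starts pad up on the table.
- plate: Loose flat aluminium pressing plate, 4 mm thick, 100 mm wide (y), 125 mm long, with an upright dark wooden handle: a bar 14 mm thick (x), 50 mm long (y), 30 mm tall, its top 34 mm above the plate's underside. About 150 g. Origin on the underside, below the handle's centre; x points to the front edge (red line). The plate runs from x = -30 to +95 mm.
- plate_edge (a point): Middle of the plate's front edge, on its underside: plate x = 95 mm. With the handle over the pockets it reaches 15 mm in under the leaf.
- jar: Bystander: amber jar with white cap, 44 mm across, 50 mm tall. Origin centre of underside.
- tin: Bystander: flat green tin 60 x 90 x 22 mm. Origin centre of underside.
- screwdriver: Bystander: screwdriver 150 mm long lying on the bench to the right, beyond the plate, roughly along y.
- glue: Bystander: white glue bottle with red cap, 34 mm across, 100 mm tall, beyond the block. Origin centre of underside.
- cork_block: Bystander: cork block 50 x 35 x 25 mm. Origin centre of underside.
- bung: Bystander: small tapered cork bung, 20 mm across, 32 mm tall. Origin centre of underside.

How it is judged (in metres and radians):
On the way, in this order (a step that is already met when the one before it is completed fails the run):
1. both key cups sit pad up on the floor of the pocket of their own size (horizontal distance between cup_large and pocket_large below 0.004 m and z of cup_large in the frame of pocket_large below -0.0055 m and angle between each of cup_large, cup_small's own z axis and vertical below 0.12 rad and horizontal distance between cup_small and pocket_small below 0.004 m and z of cup_small in the frame of pocket_small below -0.0055 m), for 0.2 s.
2. the plate's front edge lies under the leaf by 8 mm or more, the leaf down (x of plate_edge in the frame of block above 0.088 m and z of plate_edge in the frame of block between 0.019 and 0.0295 m and y of plate_edge in the frame of block between -0.02 and 0.02 m and angle between the x axis of plate and the x axis of block, either way round below 0.14 rad and value of joint leaf below 0.06 rad), for 0.2 s.
At the end, for the whole second after the job is handed in: Cups pad up in their own pockets (4 mm, down within 2.5 mm); plate edge at least 8 mm under the leaf, within 20 mm sideways and 8 degrees of square; plate flat (3.4 degrees), at rest, gripped, pressing each pad with over 2 N; leaf below 0.06 rad (all of step 1 and all of step 2 and angle between plate's own z axis and vertical below 0.06 rad and contact force between plate and cup_large above 2 N and contact force between plate and cup_small above 2 N and contact force between the fingers and plate above 2 N and linear speed of plate below 0.02 m/s); the arm keeps its last pose, push and grip.
It fails at once if the keeper leaf is lifted (0.1 rad, 4.5 mm at its edge) (value of joint leaf above 0.1 rad).
It fails at once if a bystander is displaced by more than 30 mm (distance of any of jar, tin, screwdriver, glue, cork_block, bung from where it was at the start of the episode above 0.03 m).
It also fails if it takes over 66 s, if anything falls off the work surface, if the arm or the gripper's body presses on something with over 40 N, if the wrist force passes 120 N, or if a joint passes its speed limit or range.

## Working session

There is one attempt and no reset: what is moved stays moved. The work goes in short steps, Python scripts to look and compute and a shell command to move; the robot and the scene stay as the last step left them, time stands still between calls to the robot, and variables do not carry over. Pictures are saved under pics/ and viewed, at most 10 in all, crops included, and the job is handed in when it is done.

```bash
ls; mkdir -p pics
python3 - <<'E'
from rig import env, optics
import cv2,numpy as np
for n in ["scene","side","wrist"]:
    im=optics.get_image(n); cv2.imwrite(f"pics/{n}0.png",im[:,:,::-1]); c=optics.calibration(n); print(n,c["fov_y"],c["cx"],c["cy"]);print(np.round(c["T"],3))
s=env.observe(); print(s, env.hold_point_z)
E
```

```text
pics
scene 49.72000304022898 275.31592468663797 204.00598346481934
[[ 0.534  0.571 -0.624  1.417]
 [ 0.845 -0.356  0.399 -0.53 ]
 [ 0.006 -0.74  -0.672  0.965]
 [ 0.     0.     0.     1.   ]]
side 45.41687391228515 277.9592925215971 210.9479844653728
[[ 0.942 -0.189  0.278  0.134]
 [-0.335 -0.539  0.773 -1.251]
 [ 0.004 -0.821 -0.571  0.977]
 [ 0.     0.     0.     1.   ]]
wrist 65.70646984690485 278.0638015570274 214.14706330799527
[[ 0.327 -0.901 -0.285  0.253]
 [-0.945 -0.312 -0.098 -0.495]
 [-0.001  0.301 -0.954  0.373]
 [ 0.     0.     0.     1.   ]]
{'time_s': 0.15, 'q': array([-8.33241276e+01,  2.18329602e+01,  7.43707164e+01, -1.24292604e-03,
        8.38579311e+01, -1.23369097e+01]), 'qvel': array([ 0.0684259 , -0.07405416, -0.13360198, -0.07770292,  0.09005681,
        0.0255677 ]), 'joint_efforts': array([ 1.15981027e-03, -4.48625815e+01, -2.31344318e+01, -2.82198871e-04,
        3.83671664e-03, -2.07569258e-06]), 'position': array([ 0.17913548, -0.51978622,  0.23086967]), 'tool_rot': array([[ 9.45445177e-01,  3.25781209e-01, -1.46423528e-04],
       [ 3.25781175e-01, -9.45444599e-01,  1.06545760e-03],
       [ 2.08670733e-04, -1.05503378e-03, -9.99999422e-01]]), 'ft_force': array([-0.11036955, -0.39953557, -0.55215645]), 'wrist_torque': array([0.02461968, 0.03275057, 0.00423518]), 'gripper_force': 0.0, 'grip_width': 0.08543815060517117} 0.0187
```

View pics/scene0.png

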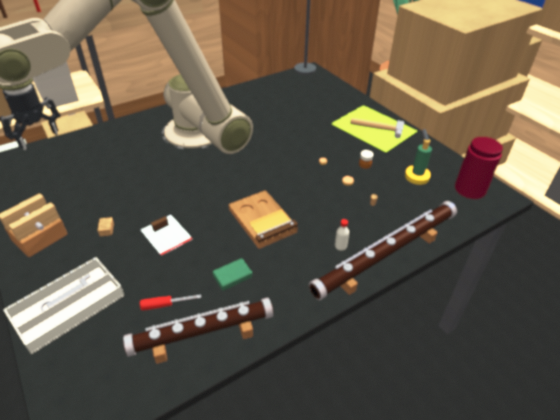

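View pics/side0.png

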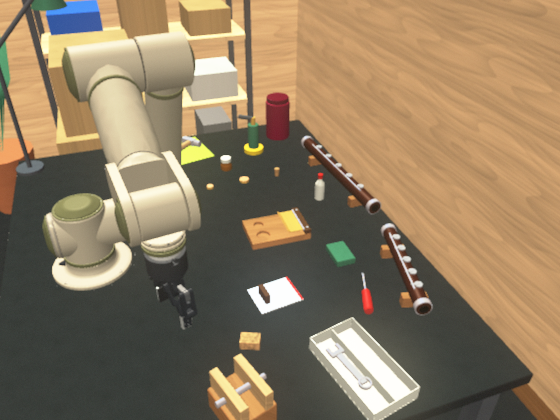

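The scene view shows the small cup at (323,161), the large cup at (348,181), the block around (263,218) with its brass leaf towards (275,230), the plate at (166,235) with its handle at (160,223) and its red edge lower right. In the side view they are at (210,187), (244,180), (277,228) and (275,294).

```bash
cat > h.py <<'E'
from rig import env, optics
import cv2,numpy as np
def ray(n,uv,c=None):
    c=c or optics.calibration(n); f=210/np.tan(np.radians(c["fov_y"]/2))
    d=np.array([uv[0]-c["cx"],uv[1]-c["cy"]],float)/f
    if n=="wrist":
        r=np.linalg.norm(d); v=np.r_[d/max(r,1e-9)*np.sin(r),np.cos(r)]
    else: v=np.r_[d,1]
    T=np.array(c["T"]); return T[:3,3],T[:3,:3]@v
def cast(n,uv,z,c=None):
    o,v=ray(n,uv,c); return o+v*(z-o[2])/v[2]
def tool(p):
    "offset of world point p from TCP in tool axes, units of 40mm, and yaw of tool x,y axes"
    s=env.observe(); R=s["tool_rot"]
    return np.round(R.T@(np.array(p)-s["position"])/0.04,3)
def snap(name):
    c=optics.calibration("wrist"); im=optics.get_image("wrist")
    cv2.imwrite(f"pics/{name}.png",im[:,:,::-1]); return im,c
E
python3 - <<'E'
from h import *
for k,a,b,z in [("small",(323,161),(210,187),.01),("large",(348,181),(244,180),.01),("block",(263,218),(277,228),.022),("plate",(160,223),(264,292),.034),("jar",(366,153),(226,160),.05),("bung",(374,199),(277,172),.015)]:
    print(k,cast("scene",a,z).round(3),cast("side",b,z).round(3))
E
```

```text
small [0.431 0.297 0.01 ] [0.422 0.283 0.01 ]
large [0.564 0.302 0.01 ] [0.552 0.289 0.01 ]
block [ 0.576 -0.036  0.022] [ 0.563 -0.046  0.022]
plate [ 0.446 -0.307  0.034] [ 0.43  -0.319  0.034]
jar [0.513 0.416 0.05 ] [0.512 0.388 0.05 ]
bung [0.682 0.31  0.015] [0.684 0.296 0.015]
```

View pics/wrist0.png

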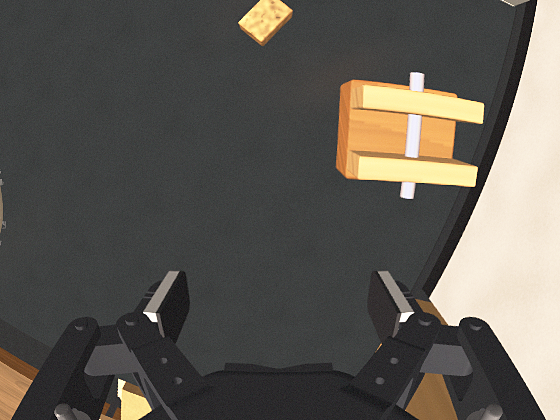

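```bash
python3 -m jog '[{"linear":[0.84,-0.37,0],"roll":0},{"linear":[0.84,-0.37,0],"roll":0},{"linear":[0.84,-0.37,0],"roll":0},{"linear":[0.84,-0.37,0],"roll":0},{"linear":[0.84,-0.37,0],"roll":0},{"linear":[0.84,-0.37,0],"roll":0},{"linear":[0.84,-0.37,0],"roll":0},{"linear":[0.84,-0.37,0],"roll":0},{"linear":[0.84,-0.37,0],"roll":0},{"linear":[0.84,-0.37,0],"roll":0}]'
python3 -m jog '[{"linear":[0,0,0],"roll":-1},{"linear":[0,0,0],"roll":-1},{"linear":[0,0,0],"roll":-1},{"linear":[0,0,0],"roll":-1},{"linear":[0,0,0],"roll":-1},{"linear":[0,0,0],"roll":-1},{"linear":[0,0,0],"roll":-1}]'
python3 -m jog '[{"linear":[0,0,0],"roll":-1},{"linear":[0,0,0],"roll":-1},{"linear":[0,0,0],"roll":-1},{"linear":[0,0,0],"roll":-1},{"linear":[0,0,0],"roll":-1},{"linear":[0,0,0],"roll":-1},{"linear":[0,0,0],"roll":-1},{"linear":[0,0,0],"roll":-0.2},{"linear":[0,0,0],"roll":0}]'
python3 - <<'E'
from h import *
import json
im,c=snap("wplate"); print(env.observe()["q"].round(1)); np.save("cplate.npy",c["T"])
E
```

```text
time_s: 0.98
position: [0.4496, -0.269, 0.2312]
tool_rot: [[0.945, 0.326, -0.0], [0.326, -0.945, 0.0], [-0.0, -0.0, -1.0]]
ft_force: [0.8, -0.9, 0.5]
grip_width: 0.0857
gripper_force: 0.0
time_s: 1.57
position: [0.4485, -0.2705, 0.2311]
tool_rot: [[0.584, 0.812, -0.0], [0.812, -0.584, 0.0], [0.0, -0.001, -1.0]]
ft_force: [0.6, -0.3, -0.5]
grip_width: 0.0854
gripper_force: 0.0
time_s: 2.32
position: [0.4486, -0.2705, 0.2312]
tool_rot: [[0.001, 1.0, -0.0], [1.0, -0.001, 0.0], [0.0, -0.0, -1.0]]
ft_force: [-0.1, -0.3, 0.9]
grip_width: 0.0852
gripper_force: 0.0
[-44.1  19.2  78.4  -0.   82.4 -43.9]
```

View pics/wplate.png

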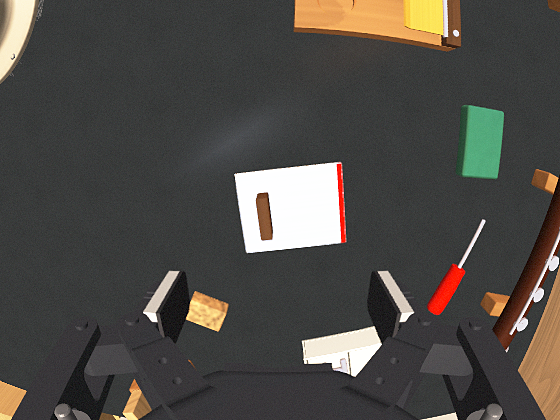

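The plate's white quad has corners near (235,174), (342,163), (346,243), (246,252); the red edge is on the right and the handle top is at about (264,216). Next I view the block.

```bash
python3 -m jog '[{"linear":[0.94,0.25,0]},{"linear":[0.94,0.25,0]},{"linear":[0.94,0.25,0]},{"linear":[0.94,0.25,0]},{"linear":[0.94,0.25,0]},{"linear":[0.94,0.25,0]},{"linear":[0.94,0.25,0]},{"linear":[0.94,0.25,0]},{"linear":[0,0,0]},{"linear":[0,0,0]}]'
python3 - <<'E'
from h import *
im,c=snap("wblock"); np.save("cblock.npy",c["T"])
# plate from saved
c2=dict(c); c2["T"]=np.load("cplate.npy")
p=cv2.imread("pics/wplate.png"); 
m=((p.max(2)>190)&(p.min(2)>180))|((p[...,2]>170)&(p[...,1]<60)); m=m.astype(np.uint8); 
m[:150]=0;m[262:]=0;m[:,:225]=0;m[:,360:]=0
q=cv2.minAreaRect(np.argwhere(m)[:,::-1].astype(np.int32)); cn=max(cv2.findContours(m,0,1)[0],key=cv2.contourArea)
ap=cv2.approxPolyDP(cn,8,True)[:,0]; W=np.array([cast("wrist",a,.004,c2) for a in ap]); print(ap.tolist(),W.round(4).tolist(),[round(np.linalg.norm(W[i]-W[i-1]),4) for i in range(len(W))])
h=((p[...,2]<150)&(p[...,2]>p[...,0]+25)).astype(np.uint8);h[:180]=0;h[246:]=0;h[:,:250]=0;h[:,285:]=0
r=cv2.minAreaRect(np.argwhere(h)[:,::-1].astype(np.int32));print(r,cast("wrist",r[0],.034,c2).round(4),[cast("wrist",b,.034,c2).round(4).tolist() for b in cv2.boxPoints(r)])
E
```

```text
[[340, 163], [234, 174], [246, 251], [344, 242]] [[0.5214, -0.248, 0.004], [0.3986, -0.2613, 0.004], [0.4097, -0.3583, 0.004], [0.5318, -0.3466, 0.004]] [np.float64(0.0991), np.float64(0.1235), np.float64(0.0977), np.float64(0.1227)]
((263.70770263671875, 216.1615753173828), (47.133201599121094, 12.527507781982422), 82.87498474121094) [ 0.4339 -0.303   0.034 ] [[0.4243, -0.2774, 0.034], [0.4378, -0.2757, 0.034], [0.4438, -0.3297, 0.034], [0.4298, -0.3316, 0.034]]invalid input
```

View pics/wblock.png

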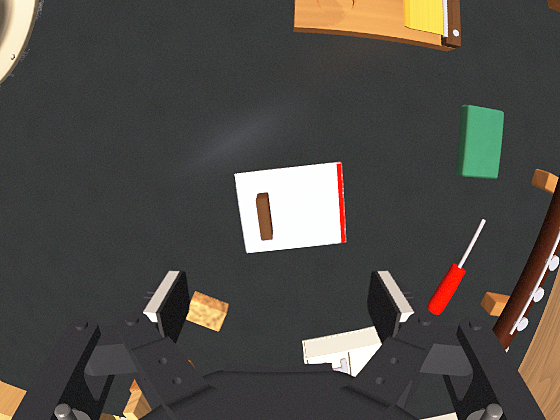

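The move was refused because every row needs "roll"; this picture is the same as before, with the arm not moved. The plate measures 123 x 98 mm, which fits, with a yaw of about 5.9° and its origin near (0.433,-0.306).

```bash
python3 -m jog '[{"linear":[0.94,0.25,0],"roll":0},{"linear":[0.94,0.25,0],"roll":0},{"linear":[0.94,0.25,0],"roll":0},{"linear":[0.94,0.25,0],"roll":0},{"linear":[0.94,0.25,0],"roll":0},{"linear":[0.94,0.25,0],"roll":0},{"linear":[0.94,0.25,0],"roll":0},{"linear":[0.94,0.25,0],"roll":0},{"linear":[0,0,0],"roll":0},{"linear":[0,0,0],"roll":0}]'
python3 - <<'E'
from h import *
im,c=snap("wblock2"); np.save("cblock.npy",c["T"])
E
```

```text
time_s: 3.25
position: [0.5286, 0.0319, 0.2312]
tool_rot: [[-0.002, 1.0, -0.0], [1.0, 0.002, -0.0], [-0.0, -0.0, -1.0]]
ft_force: [0.0, -0.1, -0.1]
grip_width: 0.0851
gripper_force: 0.0
```

View pics/wblock2.png

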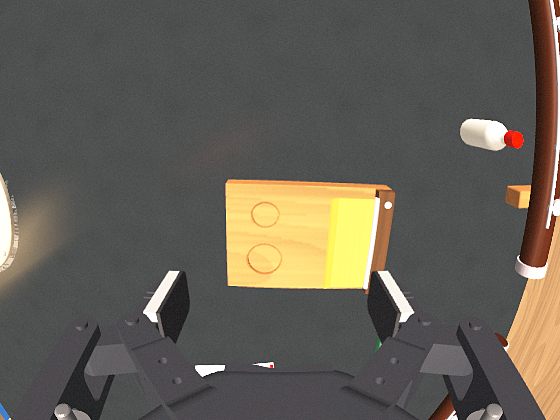

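The small pocket is at about (265,214), the large one at (265,257) and the yellow leaf spans columns 326-378. The block is nearly square to the tool.

Run:
```python
from h import *
c=optics.calibration("wrist"); c["T"]=np.load("cblock.npy")
p=cv2.imread("pics/wblock2.png"); x0,y0,k=215,170,4
cr=cv2.resize(p[y0:305,x0:405],None,fx=k,fy=k,interpolation=cv2.INTER_CUBIC); cv2.imwrite("pics/cr1.png",cr)
g=cv2.medianBlur(cr[...,1],5)
for lo,hi in ((42,62),(60,85)):
    H=cv2.HoughCircles(g[100:,90:330],cv2.HOUGH_GRADIENT_ALT,1.5,40,param1=60,param2=0.5,minRadius=lo,maxRadius=hi)
    for a in ([] if H is None else H[0]):
        uv=((a[0]+90+.5)/k-.5+x0,(a[1]+100+.5)/k-.5+y0); print(np.round(uv,1),a[2]/k,cast("wrist",uv,.022,c).round(4))
a=cast("wrist",(265,214),.022,c);b=cast("wrist",(265,257),.022,c);print(a,b,np.linalg.norm(a-b))
```

```text
[264.1 214.9] 13.154508 [ 0.514 -0.003  0.022]
[260.8 258.4] 14.371482 [ 0.5094 -0.0576  0.022 ]
[260.8 258.4] 12.625548 [ 0.5094 -0.0576  0.022 ]
[264.9 256.1] 17.98493 [ 0.5143 -0.0546  0.022 ]
[265.6 219. ] 16.685894 [ 0.5157 -0.0079  0.022 ]
[264.9 256.1] 15.82679 [ 0.5143 -0.0546  0.022 ]
[ 0.51503753 -0.00197177  0.022     ] [ 0.5144715  -0.05571231  0.022     ] 0.0537435197715985
```

View pics/cr1.png

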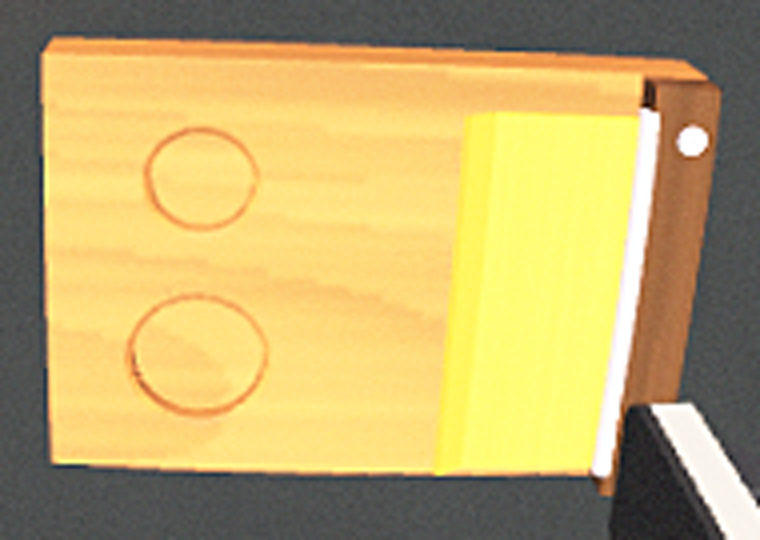

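The crop shows the small ring spanning x 144-260, y 127-230, the large ring x 126-269, y 294-417, and the block's left edge from (42,52) to (50,463).

Run:
```python
from h import *
c=optics.calibration("wrist"); c["T"]=np.load("cblock.npy")
f=lambda u,v,z=.022: cast("wrist",((u+.5)/4-.5+215,(v+.5)/4-.5+170),z,c)
S=f(202,178.5);L=f(197.5,355.5);A=f(42,52);B=f(50,463)
for a,b in((f(144,178),f(260,178)),(f(126,355),f(269,355))): print("mouth",np.linalg.norm(a-b))
print(S,L,np.linalg.norm(S-L),"edge",A,B,np.linalg.norm(A-B))
for a,b in((L,S),(B,A)): d=b-a; print("yaw",np.degrees(np.arctan2(-d[0],d[1])))
M=(A+B)/2; print("mid edge",M,"mid pockets",(S+L)/2)
# leaf lip line, top of lip z=.0385+? edges
P=f(466,115,.038);Q=f(437,473,.038);d=P-Q;print("lip",P,Q,np.linalg.norm(d),np.degrees(np.arctan2(-d[0],d[1])))
P=f(640,112,.0345);Q=f(592,473,.0345);d=P-Q;print("leaf back",P,Q,np.linalg.norm(d),np.degrees(np.arctan2(-d[0],d[1])))
B2=f(598,478);d=B2-B;print("bottom edge yaw",np.degrees(np.arctan2(d[1],d[0])))
```

```text
mouth 0.03295862002789802
mouth 0.04277341137584211
[ 0.51517688 -0.00226892  0.022     ] [ 0.51325211 -0.05770542  0.022     ] 0.05546990360597994 edge [0.47081509 0.03452608 0.022     ] [ 0.46642943 -0.09580342  0.022     ] 0.13040327179949746
yaw -1.9885214603047165
yaw -1.9273065154961326
mid edge [ 0.46862226 -0.03063867  0.022     ] mid pockets [ 0.5142145  -0.02998717  0.022     ]
lip [0.5868862  0.02096433 0.038     ] [ 0.58498422 -0.08946387  0.038     ] 0.11044457846634105 -0.9867473578771448
leaf back [0.63693937 0.02143457 0.0345    ] [ 0.63431723 -0.09309761  0.0345    ] 0.11456219373380105 -1.3115198405847692
bottom edge yaw -2.2149840960538514
```

```bash
python3 -m jog '[{"linear":[0.93,-0.12,0],"roll":0},{"linear":[0.93,-0.12,0],"roll":0},{"linear":[0.93,-0.12,0],"roll":0},{"linear":[0.93,-0.12,0],"roll":0},{"linear":[0.93,-0.12,0],"roll":0},{"linear":[0.93,-0.12,0],"roll":0},{"linear":[0.93,-0.12,0.3],"roll":0},{"linear":[0.93,-0.12,0.3],"roll":0},{"linear":[0,0,0],"roll":0},{"linear":[0,0,0],"roll":0}]'
python3 - <<'E'
from h import *
im,c=snap("wcups"); np.save("ccups.npy",c["T"]); print(env.observe()["position"])
E
```

```text
time_s: 4.13
position: [0.49, 0.3277, 0.2064]
tool_rot: [[-0.0, 1.0, -0.002], [1.0, 0.0, -0.001], [-0.001, -0.002, -1.0]]
ft_force: [0.9, -0.3, -0.3]
grip_width: 0.0853
gripper_force: 0.0
[0.49055329 0.32680753 0.20711383]
```

View pics/wcups.png

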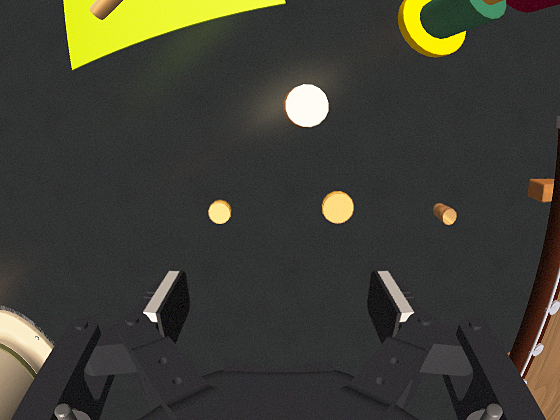

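The cups are at (220,211) (small) and (338,207) (large), the bung at (446,214) and the jar cap at (307,105).

```bash
cat > cups.py <<'E'
from h import *
def cups(p,c,roi,verbose=1):
    h=cv2.cvtColor(p,cv2.COLOR_BGR2HSV); m=cv2.inRange(h,(8,70,120),(30,255,255))
    x0,x1,y0,y1=roi; w=np.zeros_like(m); w[y0:y1,x0:x1]=m[y0:y1,x0:x1]
    out=[]
    for cn in cv2.findContours(w,0,cv2.CHAIN_APPROX_NONE)[0]:
        if cv2.contourArea(cn)<200: continue
        (u,v),r=cv2.minEnclosingCircle(cn); mo=cv2.moments(cn); u,v=mo["m10"]/mo["m00"],mo["m01"]/mo["m00"]
        W=cast("wrist",(u,v),.008,c); d=np.linalg.norm(cast("wrist",(u+r,v),.008,c)-W)*2
        out.append((W,d)); print("px",round(u,1),round(v,1),"W",W.round(4),"dia",round(d,4),"tool units to TCP z=0:",tool([W[0],W[1],0.0]))
    return out
E
python3 - <<'E'
from cups import *
c=optics.calibration("wrist"); c["T"]=np.load("ccups.npy"); cups(cv2.imread("pics/wcups.png"),c,(195,375,180,240))
E
```

```text
px 219.3 211.5 W [0.4258 0.2999 0.008 ] dia 0.0269 tool units to TCP z=0: [-0.671 -1.616  5.179]
px 337.3 206.8 W [0.5563 0.3056 0.008 ] dia 0.0374 tool units to TCP z=0: [-0.526  1.646  5.178]
```

```bash
python3 -m jog '[{"linear":[-0.13,0.41,0.8],"roll":0},{"linear":[-0.13,0.41,0.8],"roll":0},{"linear":[-0.13,0.41,0.8],"roll":0},{"linear":[-0.136,0.416,0.8],"roll":0},{"linear":[0,0,0.8],"roll":0},{"linear":[0,0,0],"roll":0}]' 0.4
python3 - <<'E'
from h import *
print(tool([.5563,.3056,0]))
E
```

```text
time_s: 4.68
position: [0.5547, 0.303, 0.0418]
tool_rot: [[0.004, 1.0, -0.01], [1.0, -0.004, -0.003], [-0.003, -0.01, -1.0]]
ft_force: [-1.2, 0.2, -1.8]
grip_width: 0.0598
gripper_force: 0.0
[0.069 0.049 1.043]
```

```bash
python3 -m jog '[{"linear":[0,0,0],"roll":0},{"linear":[0,0,0.4],"roll":0},{"linear":[0,0,0.3],"roll":0},{"linear":[0,0,0],"roll":0},{"linear":[0,0,0],"roll":0}]'
python3 - <<'E'
from h import *
print(tool([.5563,.3056,0]))
E
```

```text
time_s: 5.1
position: [0.5562, 0.3067, 0.0205]
tool_rot: [[-0.0, 1.0, 0.001], [1.0, 0.0, 0.0], [0.0, 0.001, -1.0]]
ft_force: [-0.4, 0.2, -0.1]
grip_width: 0.0599
gripper_force: 0.0
[-0.028  0.002  0.514]
```

```bash
python3 -m jog '[{"linear":[-0.02,0,0.25],"roll":0},{"linear":[0,0,0.2],"roll":0},{"linear":[0,0,0.05],"roll":0},{"linear":[0,0,0],"roll":0},{"linear":[0,0,0],"roll":0}]'
python3 -m jog '[{"linear":[0,0,0],"roll":0},{"linear":[0,0,0],"roll":0},{"linear":[0,0,0],"roll":0},{"linear":[0,0,0],"roll":0},{"linear":[0,0,0],"roll":0},{"linear":[0,0,0],"roll":0}]' -1 30
```

```text
time_s: 5.52
position: [0.556, 0.306, -0.0008]
tool_rot: [[-0.0, 1.0, -0.0], [1.0, 0.0, -0.0], [-0.0, -0.0, -1.0]]
ft_force: [0.2, 0.1, 0.7]
grip_width: 0.0599
gripper_force: 0.0
time_s: 6.02
position: [0.5562, 0.3061, -0.0001]
tool_rot: [[-0.0, 1.0, 0.001], [1.0, 0.0, 0.0], [0.0, 0.001, -1.0]]
ft_force: [-0.5, -0.0, 5.2]
grip_width: 0.0344
gripper_force: 29.8
```

```bash
python3 -m jog '[{"linear":[0,0,-0.2],"roll":0},{"linear":[0,0,-0.5],"roll":0},{"linear":[0,0,-0.9],"roll":0},{"linear":[0,0,-0.9],"roll":0},{"linear":[0,0,0],"roll":0},{"linear":[0,0,0],"roll":0}]'
python3 - <<'E'
from h import *
im,c=snap("wgrip")
cv2.imwrite("pics/wgripc.png",cv2.resize(im[200:350,140:420,::-1],None,fx=2.8,fy=2.8))
E
```

```text
time_s: 6.52
position: [0.5567, 0.3062, 0.1016]
tool_rot: [[-0.0, 1.0, 0.004], [1.0, 0.0, 0.001], [0.001, 0.004, -1.0]]
ft_force: [0.1, 0.1, -0.5]
grip_width: 0.0336
gripper_force: 30.0
```

View pics/wgripc.png

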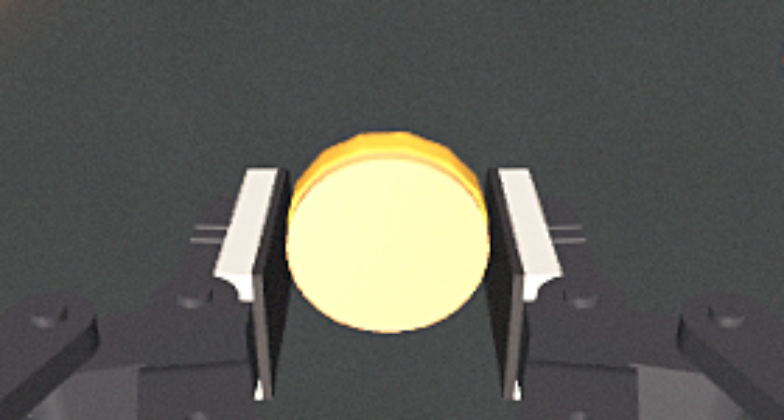

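The cup is held level and centred between the pads, at about (388,240) in the crop.

```bash
python3 -m jog '[{"linear":[-0.5,-0.06,0],"roll":0},{"linear":[-0.95,-0.12,0],"roll":0},{"linear":[-0.95,-0.12,0],"roll":0},{"linear":[-0.95,-0.12,0],"roll":0},{"linear":[-0.95,-0.12,0],"roll":0},{"linear":[-0.95,-0.12,0],"roll":0},{"linear":[-0.95,-0.12,0],"roll":0},{"linear":[-0.95,-0.12,0],"roll":0},{"linear":[-0.95,-0.12,0],"roll":0},{"linear":[-0.9,-0.06,0.3],"roll":0},{"linear":[0,0,0.5],"roll":0},{"linear":[0,0,0],"roll":0}]'
python3 -m jog '[{"linear":[0,0,0],"roll":0},{"linear":[0,0,0],"roll":0}]'
python3 - <<'E'
from h import *
print(tool([.5133,-.0573,.022]))
E
```

```text
time_s: 7.57
position: [0.5104, -0.0551, 0.0636]
tool_rot: [[0.003, 1.0, -0.007], [1.0, -0.003, 0.003], [0.003, -0.007, -1.0]]
ft_force: [-1.0, 0.0, -0.8]
grip_width: 0.0339
gripper_force: 30.1
time_s: 7.73
position: [0.5127, -0.0531, 0.0673]
tool_rot: [[-0.001, 1.0, -0.001], [1.0, 0.001, 0.0], [0.0, -0.001, -1.0]]
ft_force: [-0.6, 0.4, -0.1]
grip_width: 0.0339
gripper_force: 30.1
[-0.105  0.016  1.134]
```

```bash
python3 -m jog '[{"linear":[-0.105,0.016,0.3],"roll":0},{"linear":[0,0,0.4],"roll":0},{"linear":[0,0,0.25],"roll":0},{"linear":[0,0,0.08],"roll":0},{"linear":[0,0,0],"roll":0},{"linear":[0,0,0],"roll":0},{"linear":[0,0,0],"roll":0}]'
python3 - <<'E'
from h import *
print(tool([.5133,-.0573,.021]))
E
```

```text
time_s: 8.32
position: [0.5139, -0.0581, 0.0269]
tool_rot: [[-0.001, 1.0, 0.001], [1.0, 0.001, -0.0], [-0.0, 0.001, -1.0]]
ft_force: [-0.2, 0.0, 0.9]
grip_width: 0.0337
gripper_force: 30.1
[ 0.021 -0.014  0.147]
```

```bash
python3 -m jog '[{"linear":[0.02,-0.014,0.07],"roll":0},{"linear":[0,0,0.04],"roll":0},{"linear":[0,0,0.02],"roll":0},{"linear":[0,0,0.01],"roll":0},{"linear":[0,0,0],"roll":0},{"linear":[0,0,0],"roll":0}]'
```

```text
time_s: 8.82
position: [0.5129, -0.0573, 0.0213]
tool_rot: [[-0.0, 1.0, 0.0], [1.0, 0.0, -0.0], [-0.0, 0.0, -1.0]]
ft_force: [-2.1, 0.2, 9.4]
grip_width: 0.0342
gripper_force: 34.9
```

```bash
python3 -m jog '[{"linear":[0,0,-0.015],"roll":0},{"linear":[0,0,0],"roll":0}]'
python3 -m jog '[{"linear":[0,0,0],"roll":0},{"linear":[0,0,0],"roll":0},{"linear":[0,0,0],"roll":0},{"linear":[0,0,0],"roll":0}]' 0.05
python3 -m jog '[{"linear":[0,0,-0.3],"roll":0},{"linear":[0,0,-0.7],"roll":0},{"linear":[0,0,-0.9],"roll":0},{"linear":[0.5,0,-0.9],"roll":0},{"linear":[0.5,0,-0.9],"roll":0},{"linear":[0.5,0,0],"roll":0},{"linear":[0,0,0],"roll":0},{"linear":[0,0,0],"roll":0}]' 0.4
python3 - <<'E'
from h import *
im,c=snap("wdrop1"); np.save("cdrop1.npy",c["T"])
cv2.imwrite("pics/drop1.png",cv2.resize(im[100:300,140:420,::-1],None,fx=2.8,fy=2.8))
for z in (.024,.032):
  p=cv2.cvtColor(im,cv2.COLOR_RGB2HSV); m=cv2.inRange(p,(20,60,200),(34,150,255))
  for cn in cv2.findContours(m,0,1)[0]:
    if 300<cv2.contourArea(cn)<8000:
        (u,v),r=cv2.minEnclosingCircle(cn);W=cast("wrist",(u,v),z,c);print(z,round(u),round(v),round(r,1),W.round(4),2*np.linalg.norm(cast("wrist",(u+r,v),z,c)-W),cv2.contourArea(cn)/(np.pi*r*r))
print(im[int(210),::8].tolist()[:0])
E
```

```text
time_s: 8.98
position: [0.513, -0.0575, 0.0213]
tool_rot: [[-0.0, 1.0, 0.0], [1.0, 0.0, -0.0], [-0.0, 0.0, -1.0]]
ft_force: [0.0, 0.5, 3.4]
grip_width: 0.0343
gripper_force: 32.2
time_s: 9.32
position: [0.5129, -0.0575, 0.021]
tool_rot: [[-0.0, 1.0, -0.0], [1.0, 0.0, 0.0], [0.0, -0.0, -1.0]]
ft_force: [0.5, -0.9, 0.4]
grip_width: 0.045
gripper_force: 0.0
time_s: 9.98
position: [0.5126, 0.0031, 0.1691]
tool_rot: [[-0.002, 1.0, -0.0], [1.0, 0.002, -0.0], [-0.0, -0.0, -1.0]]
ft_force: [-0.9, -0.5, 0.1]
grip_width: 0.0597
gripper_force: 0.0
0.024 388 237 55.3 [ 0.6221 -0.034   0.024 ] 0.1273492185141255 0.39499649773219336
0.032 388 237 55.3 [ 0.6191 -0.0308  0.032 ] 0.12380462884707208 0.39499649773219336
[]
```

Run:
```python
from h import *
c=optics.calibration("wrist"); c["T"]=np.load("cdrop1.npy"); p=cv2.imread("pics/wdrop1.png")
# expected pixel of point: search by inverse
def proj(P):
    T=c["T"]; q=T[:3,:3].T@(np.array(P)-T[:3,3]); f=210/np.tan(np.radians(c["fov_y"]/2)); t=np.arctan2(np.hypot(*q[:2]),q[2]); return np.array([c["cx"],c["cy"]])+f*t*q[:2]/np.hypot(*q[:2])
for n,P,R in (("L",(.5133,-.0578,.024),.017),("S",(.5152,-.0022,.022),.015)):
    u,v=proj(P); print(n,u,v)
    k=4; x0,y0=int(u)-50,int(v)-50; cr=cv2.resize(p[y0:y0+100,x0:x0+100],None,fx=k,fy=k,interpolation=cv2.INTER_CUBIC)
    h=cv2.cvtColor(cr,cv2.COLOR_BGR2HSV)
    row=h[200,::10]; print(row.tolist())
    for ch in (1,2):
      H=cv2.HoughCircles(cv2.medianBlur(h[...,ch] if ch==1 else cr[...,1],5),cv2.HOUGH_GRADIENT_ALT,1.5,10,param1=60,param2=0.5,minRadius=40,maxRadius=120)
      for a in ([] if H is None else H[0][:5]):
        uv=((a[0]+.5)/k-.5+x0,(a[1]+.5)/k-.5+y0); W=cast("wrist",uv,P[2],c); print(ch,np.round(uv,1),W.round(4),2*np.linalg.norm(cast("wrist",(uv[0]+a[2]/k,uv[1]),P[2],c)-W))
```

```text
L 277.4524395060799 260.21163399179915
[[15, 6, 82], [78, 16, 80], [22, 108, 180], [21, 136, 255], [21, 133, 254], [20, 139, 254], [21, 135, 254], [21, 132, 254], [21, 133, 254], [21, 137, 254], [21, 136, 254], [20, 133, 254], [12, 173, 226], [22, 129, 255], [30, 54, 255], [30, 41, 255], [30, 44, 255], [30, 45, 255], [30, 48, 255], [30, 48, 255], [30, 47, 255], [30, 50, 255], [30, 50, 255], [30, 47, 255], [30, 44, 255], [30, 50, 255], [30, 49, 255], [30, 45, 255], [18, 162, 247], [22, 138, 255], [23, 129, 255], [23, 128, 255], [23, 129, 255], [23, 129, 255], [23, 128, 255], [23, 131, 255], [23, 131, 255], [23, 133, 255], [23, 127, 255], [22, 126, 254]]
1 [279.1 260.2] [ 0.5149 -0.0578  0.024 ] 0.03708156955431917
1 [279.1 260.2] [ 0.5149 -0.0578  0.024 ] 0.031465147024554566
2 [279.1 258.4] [ 0.5149 -0.0558  0.024 ] 0.03610703710109232
2 [279.1 258.4] [ 0.5149 -0.0558  0.024 ] 0.04175154337398827
S 279.64568529045937 204.9110398180603
[[108, 46, 84], [22, 130, 255], [22, 127, 255], [23, 129, 255], [23, 129, 255], [22, 131, 255], [22, 133, 255], [22, 129, 255], [22, 129, 255], [22, 13
[... 396 characters left out ...]
, 134, 254], [21, 139, 254], [22, 139, 254], [20, 136, 253], [21, 135, 254], [21, 135, 254]]
1 [276.6 205.4] [ 0.5124 -0.0027  0.022 ] 0.030886092389289427
1 [250.  179.9] [0.4882 0.0214 0.022 ] 0.041490158260275675
1 [246.6 194.1] [0.4848 0.0081 0.022 ] 0.03223176576794537
1 [276.6 205.4] [ 0.5124 -0.0027  0.022 ] 0.02552360989546059
1 [247.  243.6] [ 0.4838 -0.0412  0.022 ] 0.03457978691235055
2 [278.5 206.9] [ 0.5141 -0.0041  0.022 ] 0.03163947888952791
2 [309.2 186.2] [0.5422 0.0157 0.022 ] 0.03658540818395249
2 [245.9 182.9] [0.4843 0.0187 0.022 ] 0.03318473396125181
2 [244.  188.5] [0.4825 0.0134 0.022 ] 0.02803925641180396
2 [278.5 206.9] [ 0.5141 -0.0041  0.022 ] 0.026836348580864828
```

```bash
cat > seat.py <<'E'
from h import *
def seat(p,c,P):
    "pad mask near world point P: centre/diameter and colour above/below it"
    hs=cv2.cvtColor(p,cv2.COLOR_BGR2HSV); m=cv2.inRange(hs,(22,20,200),(36,95,255))
    best=None
    for cn in cv2.findContours(m,0,cv2.CHAIN_APPROX_NONE)[0]:
        if cv2.contourArea(cn)<150: continue
        mo=cv2.moments(cn); uv=(mo["m10"]/mo["m00"],mo["m01"]/mo["m00"]); W=cast("wrist",uv,P[2],c)
        if np.linalg.norm(W-P)<.02:
            x,y,w,h=cv2.boundingRect(cn); e=[cast("wrist",q,P[2],c) for q in((x-.5,uv[1]),(x+w-.5,uv[1]),(uv[0],y-.5),(uv[0],y+h-.5))]
            print("pad",np.round(uv,1),W.round(4),"wx",round(np.linalg.norm(e[0]-e[1]),4),"wy",round(np.linalg.norm(e[2]-e[3]),4))
            u=int(uv[0]); print("above",hs[y-9:y+2,u].tolist(),"\nbelow",hs[y+h-2:y+h+9,u].tolist())
E
python3 - <<'E'
from seat import *
c=optics.calibration("wrist"); c["T"]=np.load("cdrop1.npy"); seat(cv2.imread("pics/wdrop1.png"),c,np.array([.5133,-.0578,.024]))
print(tool([.4258,.2999,.0]))
E
```

```text
pad [278.2 260.6] [ 0.514  -0.0582  0.024 ] wx 0.0343 wy 0.0349
above [[21, 135, 254], [20, 133, 253], [20, 139, 253], [20, 137, 254], [20, 134, 253], [15, 157, 242], [20, 189, 250], [29, 153, 255], [28, 129, 255], [28, 86, 255], [30, 52, 255]] 
below [[30, 44, 255], [30, 37, 255], [13, 185, 243], [17, 144, 251], [19, 120, 254], [19, 128, 253], [20, 139, 253], [20, 137, 254], [21, 137, 254], [21, 134, 254], [21, 134, 254]]
[ 7.437 -2.157  4.216]
```

The pad is centred on the pocket within 1 mm, and only the flange rim shows, so the large cup is seated. Now the small one.

```bash
python3 -m jog '[{"linear":[0.5,-0.14,0],"roll":0},{"linear":[0.92,-0.27,0],"roll":0},{"linear":[0.92,-0.27,0],"roll":0},{"linear":[0.92,-0.27,0],"roll":0},{"linear":[0.92,-0.27,0.5],"roll":0},{"linear":[0.92,-0.27,0.7],"roll":0},{"linear":[0.92,-0.27,0.7],"roll":0},{"linear":[0.92,-0.27,0.7],"roll":0},{"linear":[0.5,-0.13,0.7],"roll":0},{"linear":[0,0,0],"roll":0},{"linear":[0,0,0],"roll":0},{"linear":[0,0,0],"roll":0}]' 0.2
python3 - <<'E'
from h import *
print(tool([.4258,.2999,.0]))
E
```

```text
time_s: 11.03
position: [0.4315, 0.2844, 0.0482]
tool_rot: [[0.001, 1.0, -0.0], [1.0, -0.001, -0.0], [-0.0, -0.0, -1.0]]
ft_force: [0.2, -0.1, -0.0]
grip_width: 0.0514
gripper_force: 0.0
[ 0.388 -0.144  1.206]
```

```bash
python3 -m jog '[{"linear":[0.2,-0.075,0],"roll":0},{"linear":[0.188,-0.069,0.2],"roll":0},{"linear":[0,0,0.4],"roll":0},{"linear":[0,0,0.3],"roll":0},{"linear":[0,0,0.15],"roll":0},{"linear":[0,0,0.08],"roll":0},{"linear":[0,0,0],"roll":0},{"linear":[0,0,0],"roll":0}]'
python3 -m jog '[{"linear":[0,0,0],"roll":0},{"linear":[0,0,0],"roll":0},{"linear":[0,0,0],"roll":0},{"linear":[0,0,0],"roll":0},{"linear":[0,0,0],"roll":0},{"linear":[0,0,0],"roll":0}]' -1 30
```

```text
time_s: 11.7
position: [0.4254, 0.3009, 0.0034]
tool_rot: [[0.0, 1.0, 0.001], [1.0, -0.0, 0.0], [0.0, 0.001, -1.0]]
ft_force: [0.4, 0.3, 0.4]
grip_width: 0.0511
gripper_force: 0.0
time_s: 12.2
position: [0.4254, 0.3009, 0.0037]
tool_rot: [[-0.0, 1.0, 0.001], [1.0, 0.0, 0.0], [0.0, 0.001, -1.0]]
ft_force: [-1.3, -0.4, 6.2]
grip_width: 0.0232
gripper_force: 29.1
```

```bash
python3 -m jog '[{"linear":[0,0,-0.2],"roll":0},{"linear":[0,0,-0.5],"roll":0},{"linear":[-0.3,0.09,-0.7],"roll":0},{"linear":[-0.85,0.27,-0.3],"roll":0},{"linear":[-0.85,0.27,0],"roll":0},{"linear":[-0.9,0.27,0],"roll":0},{"linear":[-0.9,0.27,0],"roll":0},{"linear":[-0.9,0.27,0],"roll":0},{"linear":[-0.9,0.27,0],"roll":0},{"linear":[-0.9,0.27,0],"roll":0},{"linear":[-0.7,0.2,0],"roll":0},{"linear":[-0.35,0.07,0.3],"roll":0}]'
python3 -m jog '[{"linear":[0,0,0],"roll":0},{"linear":[0,0,0],"roll":0},{"linear":[0,0,0],"roll":0}]'
python3 - <<'E'
from h import *
print(tool([.5152,-.001,.025]))
E
```

```text
time_s: 13.2
position: [0.5174, -0.0048, 0.061]
tool_rot: [[0.003, 1.0, 0.005], [1.0, -0.002, -0.002], [-0.002, 0.005, -1.0]]
ft_force: [0.1, -0.4, 0.2]
grip_width: 0.0231
gripper_force: 29.5
time_s: 13.45
position: [0.5148, -0.0004, 0.0594]
tool_rot: [[-0.001, 1.0, -0.0], [1.0, 0.001, 0.0], [0.0, -0.0, -1.0]]
ft_force: [0.3, -0.7, -0.4]
grip_width: 0.0232
gripper_force: 29.5
[-0.016  0.009  0.86 ]
```

```bash
python3 -m jog '[{"linear":[-0.016,0.009,0.3],"roll":0},{"linear":[0,0,0.3],"roll":0},{"linear":[0,0,0.15],"roll":0},{"linear":[0,0,0.06],"roll":0},{"linear":[0,0,0.03],"roll":0},{"linear":[0,0,0.02],"roll":0},{"linear":[0,0,0.01],"roll":0},{"linear":[0,0,0],"roll":0},{"linear":[0,0,0],"roll":0}]'
```

```text
time_s: 14.2
position: [0.5155, -0.0018, 0.0244]
tool_rot: [[-0.0, 1.0, 0.0], [1.0, 0.0, -0.0], [-0.0, 0.0, -1.0]]
ft_force: [0.0, 0.7, -0.4]
grip_width: 0.0233
gripper_force: 29.5
```

```bash
python3 -m jog '[{"linear":[0.02,0,0.02],"roll":0},{"linear":[0,0,0.02],"roll":0},{"linear":[0,0,0.01],"roll":0},{"linear":[0,0,0],"roll":0}]'
python3 -m jog '[{"linear":[0,0,0],"roll":0},{"linear":[0,0,0],"roll":0},{"linear":[0,0,0],"roll":0},{"linear":[0,0,0],"roll":0}]' -0.15
python3 -m jog '[{"linear":[0,0,-0.3],"roll":0},{"linear":[0,0,-0.7],"roll":0},{"linear":[0,0,-0.9],"roll":0},{"linear":[0,0,-0.9],"roll":0},{"linear":[0,0,-0.9],"roll":0},{"linear":[0,0,0],"roll":0},{"linear":[0,0,0],"roll":0},{"linear":[0,0,0],"roll":0}]' 0.4
python3 - <<'E'
from seat import *
im,c=snap("wdrop2"); np.save("cdrop2.npy",c["T"]); p=cv2.imread("pics/wdrop2.png")
seat(p,c,np.array([.5133,-.0578,.024]));seat(p,c,np.array([.5152,-.002,.024]))
E
```

```text
time_s: 14.53
position: [0.5153, -0.001, 0.0222]
tool_rot: [[-0.0, 1.0, -0.0], [1.0, 0.0, 0.0], [0.0, -0.0, -1.0]]
ft_force: [-0.8, -1.4, 1.1]
grip_width: 0.0232
gripper_force: 30.2
time_s: 14.87
position: [0.5156, -0.001, 0.0222]
tool_rot: [[-0.0, 1.0, 0.0], [1.0, 0.0, 0.0], [0.0, 0.0, -1.0]]
ft_force: [-0.2, -0.0, 0.8]
grip_width: 0.0363
gripper_force: 0.0
time_s: 15.53
position: [0.515, -0.0009, 0.1695]
tool_rot: [[-0.0, 1.0, -0.001], [1.0, 0.0, 0.0], [0.0, -0.001, -1.0]]
ft_force: [-0.0, 1.0, -0.6]
grip_width: 0.0601
gripper_force: 0.0
pad [276.  256.7] [ 0.5141 -0.0582  0.024 ] wx 0.0342 wy 0.0346
above [[20, 137, 253], [21, 138, 253], [20, 144, 253], [20, 137, 253], [18, 143, 252], [13, 161, 235], [20, 187, 249], [29, 157, 255], [28, 127, 255], [27, 88, 255], [30, 47, 255]] 
below [[30, 40, 255], [30, 28, 255], [14, 192, 242], [15, 171, 243], [20, 121, 254], [19, 122, 254], [19, 125, 253], [21, 136, 253], [20, 141, 253], [21, 136, 253], [20, 139, 253]]
pad [278.3 201.9] [ 0.5162 -0.0029  0.024 ] wx 0.0239 wy 0.0238
above [[22, 132, 254], [21, 134, 254], [22, 130, 255], [19, 142, 254], [14, 166, 229], [15, 181, 226], [27, 167, 255], [29, 147, 255], [29, 102, 255], [30, 49, 255], [30, 49, 255]] 
below [[30, 41, 255], [30, 57, 255], [24, 134, 255], [14, 178, 247], [18, 144, 253], [23, 121, 255], [22, 120, 255], [22, 124, 254], [22, 132, 254], [22, 137, 254], [22, 137, 254]]
```

Both pads sit at pocket centres and show the same rim, so both cups are seated. Now the plate.

```bash
python3 -m jog '[{"linear":[-0.5,-0.15,0],"roll":0},{"linear":[-0.9,-0.27,0],"roll":0},{"linear":[-0.9,-0.27,0],"roll":0},{"linear":[-0.9,-0.27,0],"roll":0},{"linear":[-0.9,-0.27,0],"roll":0},{"linear":[-0.9,-0.27,0],"roll":0},{"linear":[-0.9,-0.27,0],"roll":0},{"linear":[-0.7,-0.2,0],"roll":0},{"linear":[-0.2,-0.1,0],"roll":-0.6},{"linear":[0,0,0],"roll":-0.58},{"linear":[0,0,0],"roll":0},{"linear":[0,0,0],"roll":0}]'
python3 - <<'E'
from h import *
im,c=snap("wplate2"); p=im[:,:,::-1].astype(int)
m=((p.min(2)>170)|((p[...,2]>150)&(p[...,1]<70))).astype(np.uint8); m[320:]=0
cn=max(cv2.findContours(m,0,1)[0],key=cv2.contourArea)
ap=cv2.approxPolyDP(cn,9,True)[:,0]; W=np.array([cast("wrist",a,.004,c) for a in ap]); print(ap.tolist(),W.round(4).tolist(),[round(float(np.linalg.norm(W[i]-W[i-1])),4) for i in range(len(W))])
red=((p[...,2]>150)&(p[...,1]<70)).astype(np.uint8)&m; pts=np.array([cast("wrist",(u,v),.004,c)[:2] for v,u in np.argwhere(red)])
l=cv2.fitLine(pts.astype(np.float32),2,0,.01,.01).ravel(); print("red line yaw",np.degrees(np.arctan2(l[1],l[0])),pts.mean(0))
x,y,w,h=cv2.boundingRect(cn); hd=((p[y:y+h,x:x+w,2]<150)&(p[y:y+h,x:x+w,2]>p[y:y+h,x:x+w,0]+20)).astype(np.uint8)
cm=max(cv2.findContours(hd,0,1)[0],key=cv2.contourArea)+[x,y]; r=cv2.minAreaRect(cm); print(r,cast("wrist",r[0],.034,c).round(4),[cast("wrist",b,.034,c)[:2].round(4).tolist() for b in cv2.boxPoints(r)])
print(env.observe()["position"].round(4),env.observe()["q"].round(1))
E
```

```text
time_s: 16.58
position: [0.4324, -0.2727, 0.169]
tool_rot: [[-0.101, 0.995, -0.002], [0.995, 0.101, 0.002], [0.002, -0.001, -1.0]]
ft_force: [-0.1, -0.9, -0.6]
grip_width: 0.0597
gripper_force: 0.0
[[244, 180], [248, 272], [362, 270], [369, 181]] [[0.399, -0.2612, 0.004], [0.4101, -0.3599, 0.004], [0.5324, -0.3462, 0.004], [0.5213, -0.2489, 0.004]] [0.1229, 0.0993, 0.1231, 0.0979]
red line yaw -31.695917 [ 0.59052318 -0.33339648]
((274.5, 234.0), (56.0, 13.0), 90.0) [ 0.4331 -0.3021  0.034 ] [[0.4247, -0.2763], [0.4362, -0.2751], [0.442, -0.3298], [0.4298, -0.3311]]
[ 0.4326 -0.2726  0.1693] [-45.5  21.2  86.3   0.   72.6 -51.3]
```

Run:
```python
from h import *
print(tool([.4333,-.3065,.012]))
```

```text
[-0.852 -0.064  3.931]
```

```bash
python3 -m jog '[{"linear":[-0.43,-0.03,0.4],"roll":-0.08},{"linear":[-0.42,-0.03,0.7],"roll":0},{"linear":[0,0,0.7],"roll":0},{"linear":[0,0,0.6],"roll":0},{"linear":[0,0,0.3],"roll":0},{"linear":[0,0,0],"roll":0},{"linear":[0,0,0],"roll":0}]' 0
python3 - <<'E'
from h import *
print(tool([.4333,-.3065,.012]))
E
```

```text
time_s: 17.22
position: [0.4341, -0.3066, 0.0619]
tool_rot: [[-0.11, 0.994, -0.001], [0.994, 0.11, 0.001], [0.001, -0.001, -1.0]]
ft_force: [-0.1, -0.8, -0.2]
grip_width: 0.0426
gripper_force: 0.0
[ 0.004 -0.019  1.248]
```

```bash
python3 -m jog '[{"linear":[0,-0.02,0.3],"roll":0},{"linear":[0,0,0.4],"roll":0},{"linear":[0,0,0.3],"roll":0},{"linear":[0,0,0.2],"roll":0},{"linear":[0,0,0.05],"roll":0},{"linear":[0,0,0],"roll":0},{"linear":[0,0,0],"roll":0}]'
python3 -m jog '[{"linear":[0,0,0],"roll":0},{"linear":[0,0,0],"roll":0},{"linear":[0,0,0],"roll":0},{"linear":[0,0,0],"roll":0},{"linear":[0,0,0],"roll":0},{"linear":[0,0,0],"roll":0},{"linear":[0,0,0],"roll":0},{"linear":[0,0,0],"roll":0}]' -1 80
```

```text
time_s: 17.8
position: [0.4336, -0.3075, 0.013]
tool_rot: [[-0.11, 0.994, 0.001], [0.994, 0.11, -0.001], [-0.001, 0.001, -1.0]]
ft_force: [-0.0, 0.1, 0.3]
grip_width: 0.0426
gripper_force: 0.0
time_s: 18.47
position: [0.4334, -0.3074, 0.013]
tool_rot: [[-0.11, 0.994, 0.001], [0.994, 0.11, -0.001], [-0.001, 0.001, -1.0]]
ft_force: [-0.9, 1.6, 4.5]
grip_width: 0.0121
gripper_force: 79.1
```

```bash
python3 -m jog '[{"linear":[0,0,-0.2],"roll":0},{"linear":[0,0,-0.4],"roll":0},{"linear":[0,0,-0.6],"roll":0},{"linear":[0,0,-0.6],"roll":0},{"linear":[0,0,-0.4],"roll":0.4},{"linear":[0,0,-0.2],"roll":0.5},{"linear":[0,0,0],"roll":0.5},{"linear":[0,0,0],"roll":0.25},{"linear":[0,0,0],"roll":0},{"linear":[0,0,0],"roll":0}]'
python3 -m jog '[{"linear":[0.3,0.03,0],"roll":0},{"linear":[0.6,0.07,0],"roll":0},{"linear":[0.75,0.09,0],"roll":0},{"linear":[0.75,0.09,0],"roll":0},{"linear":[0.75,0.09,0],"roll":0},{"linear":[0.75,0.09,0],"roll":0},{"linear":[0.75,0.09,0],"roll":0},{"linear":[0.75,0.09,0],"roll":0},{"linear":[0.7,0.07,0],"roll":0},{"linear":[0.5,0.05,0],"roll":0},{"linear":[0.3,0.03,0],"roll":0},{"linear":[0.1,0.02,0],"roll":0}]'
python3 -m jog '[{"linear":[0,0,0],"roll":0},{"linear":[0,0,0],"roll":0},{"linear":[0,0,0],"roll":0}]'
python3 - <<'E'
from h import *
s=env.observe(); print(tool([.4747,-.0289,.060]),np.degrees(np.arctan2(s["tool_rot"][1,0],s["tool_rot"][0,0])),s["position"].round(4))
im,c=snap("wcarry")
E
```

```text
time_s: 19.3
position: [0.4329, -0.307, 0.108]
tool_rot: [[0.033, 0.999, -0.001], [0.999, -0.033, 0.001], [0.001, -0.001, -1.0]]
ft_force: [-0.2, 0.7, -1.6]
grip_width: 0.0122
gripper_force: 78.2
time_s: 20.3
position: [0.4744, -0.026, 0.108]
tool_rot: [[0.031, 1.0, -0.001], [1.0, -0.031, 0.001], [0.001, -0.001, -1.0]]
ft_force: [-1.3, -0.0, -2.5]
grip_width: 0.0123
gripper_force: 78.2
time_s: 20.55
position: [0.4749, -0.0291, 0.1081]
tool_rot: [[0.035, 0.999, -0.0], [0.999, -0.035, -0.0], [-0.0, -0.0, -1.0]]
ft_force: [0.4, -0.7, -1.5]
grip_width: 0.012
gripper_force: 78.2
[ 0.005 -0.005  1.202] 88.02016390634073 [ 0.4749 -0.0291  0.1081]
```

```bash
cat > pl.py <<'E'
from h import *
def plate(im,c,z,O=np.array([.5147,-.0303]),yaw=-2.0):
    p=im[:,:,::-1].astype(int); m=((p[...,2]>140)&(p[...,1]<70)&(p[...,0]<70)).astype(np.uint8)
    cn=[q for q in cv2.findContours(m,0,1)[0] if cv2.contourArea(q)>60]
    for q in cn:
        r=cv2.minAreaRect(q); b=cv2.boxPoints(r); W=np.array([cast("wrist",a,z,c)[:2] for a in b])
        a=np.radians(yaw); R=np.array([[np.cos(a),np.sin(a)],[-np.sin(a),np.cos(a)]]); B=(W-O)@R.T
        print("red px",np.round(r[0]),np.round(r[1],1),"block xy of corners mm",(B*1000).round(1).tolist())
E
python3 - <<'E'
from pl import *
c=optics.calibration("wrist"); im=cv2.imread("pics/wcarry.png")[:,:,::-1]; plate(im,c,.099)
E
```

```text
red px [440. 255.] [ 11.  157.5] block xy of corners mm [[50.1, -47.8], [50.1, 49.9], [57.1, 49.1], [58.7, -50.6]]
```

```bash
python3 -m jog '[{"linear":[0,0,0.3],"roll":0},{"linear":[0,0,0.5],"roll":0},{"linear":[0,0,0.4],"roll":0},{"linear":[0,0,0.25],"roll":0},{"linear":[0,0,0.13],"roll":0},{"linear":[0,0,0.06],"roll":0},{"linear":[0,0,0.03],"roll":0},{"linear":[0,0,0],"roll":0},{"linear":[0,0,0],"roll":0}]'
python3 - <<'E'
from pl import *
im,c=snap("wpre"); s=env.observe(); plate(im,c,s["position"][2]-.009); print(tool([.4747,-.0289,.0395]))
im=optics.get_image("side"); cv2.imwrite("pics/sidepre.png",im[:,:,::-1]); cv2.imwrite("pics/sc.png",cv2.resize(im[190:265,220:340,::-1],None,fx=6,fy=6,interpolation=cv2.INTER_CUBIC))
E
```

```text
time_s: 21.35
position: [0.4753, -0.0286, 0.0419]
tool_rot: [[0.034, 0.999, 0.001], [0.999, -0.034, -0.0], [-0.0, 0.001, -1.0]]
ft_force: [0.5, 0.1, -1.4]
grip_width: 0.0127
gripper_force: 78.1
red px [440. 255.] [ 11.  157.5] block xy of corners mm [[50.5, -47.2], [50.4, 50.6], [57.5, 49.7], [59.1, -50.0]]
[-0.008 -0.014  0.059]
```

Run:
```python
from pl import *
c=optics.calibration("wrist"); s=env.observe(); im=cv2.imread("pics/wpre.png"); p=im.astype(int)
m=((p.min(2)>165)).astype(np.uint8); m[:, :1]=0
cn=max(cv2.findContours(m,0,1)[0],key=cv2.contourArea); ap=cv2.approxPolyDP(cn,6,True)[:,0]
z=s["position"][2]-.009; a=np.radians(-2.0); R=np.array([[np.cos(a),np.sin(a)],[-np.sin(a),np.cos(a)]])
for q in ap: print(q,(R@(cast("wrist",q,z,c)[:2]-[.5147,-.0303])*1000).round(1))
print("tool z",s["tool_rot"][:,2])
```

```text
[216 173] [-68.2  50.5]
[224 300] [-68.3 -19.9]
[235 273] [-61.2  -2.7]
[261 259] [-47.3   5.7]
[264 226] [-45.5  23.8]
[290 224] [-32.7  24.8]
[295 259] [-29.8   5.7]
[322 274] [-15.3  -3.2]
[336 309] [ -5.8 -26. ]
[373 303] [ 15.5 -23. ]
[419 328] [ 49.6 -44.5]
[447 178] [49.3 49.8]
[457 177] [55.6 50.6]
tool z [ 9.60490131e-04 -3.29291275e-04 -9.99999485e-01]
```

View pics/sc.png

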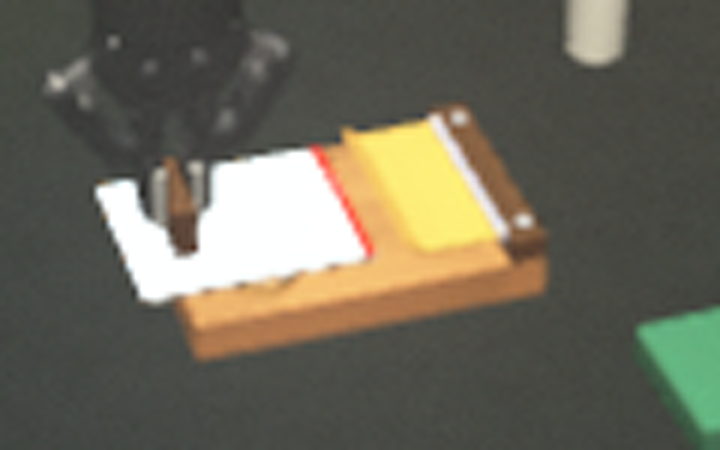

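The plate is level and square: rear edge at block x≈-68, red edge at ≈57, y ±50. It stops short of the leaf (yellow). I'll lower it and slide it in slowly.

```bash
python3 -m jog '[{"linear":[0,0,0.03],"roll":0},{"linear":[0,0,0.03],"roll":0},{"linear":[0,0,0],"roll":0},{"linear":[0,0,0],"roll":0}]'
python3 -m jog '[{"linear":[0,0.03,0],"roll":0},{"linear":[0,0.05,0],"roll":0},{"linear":[0,0.05,0],"roll":0},{"linear":[0,0.05,0],"roll":0},{"linear":[0,0.05,0],"roll":0},{"linear":[0,0.05,0],"roll":0},{"linear":[0,0.05,0],"roll":0},{"linear":[0,0.05,0],"roll":0},{"linear":[0,0.03,0],"roll":0},{"linear":[0,0,0],"roll":0},{"linear":[0,0,0],"roll":0}]'
```

```text
time_s: 21.78
position: [0.475, -0.0284, 0.0389]
tool_rot: [[0.034, 0.999, -0.0], [0.999, -0.034, 0.0], [0.0, -0.0, -1.0]]
ft_force: [0.8, -0.5, -1.3]
grip_width: 0.0122
gripper_force: 78.1
time_s: 22.7
position: [0.4914, -0.029, 0.0389]
tool_rot: [[0.034, 0.999, -0.0], [0.999, -0.034, 0.0], [-0.0, -0.0, -1.0]]
ft_force: [0.4, -0.5, -1.8]
grip_width: 0.0121
gripper_force: 78.1
```

```bash
python3 -m jog '[{"linear":[0,0.03,0],"roll":0},{"linear":[0,0.04,0],"roll":0},{"linear":[0,0.04,0],"roll":0},{"linear":[0,0.04,0],"roll":0},{"linear":[0,0.04,0],"roll":0},{"linear":[0,0.04,0],"roll":0},{"linear":[0,0.03,0],"roll":0},{"linear":[0,0,0],"roll":0},{"linear":[0,0,0],"roll":0}]'
python3 - <<'E'
from h import *
im=optics.get_image("side"); h=cv2.cvtColor(im,cv2.COLOR_RGB2HSV); a=cv2.cvtColor(cv2.imread("pics/sidepre.png"),cv2.COLOR_BGR2HSV)
for q in (a,h):
    m=cv2.inRange(q,(20,100,180),(32,255,255))[190:265,270:340]; ys,xs=np.nonzero(m); print("leaf px",m.sum()//255,xs.mean()+270,ys.mean()+190,ys.min()+190)
E
```

```text
time_s: 23.45
position: [0.5018, -0.0293, 0.0389]
tool_rot: [[0.034, 0.999, -0.0], [0.999, -0.034, 0.0], [0.0, -0.0, -1.0]]
ft_force: [0.1, 0.2, -0.8]
grip_width: 0.0125
gripper_force: 78.1
leaf px 302 289.79470198675494 220.99006622516555 210
leaf px 297 289.94612794612794 221.03703703703704 210
```

Leaf unmoved, no contact force. I'll slide the rest.

```bash
python3 -m jog '[{"linear":[0,0.03,0],"roll":0},{"linear":[0,0.04,0],"roll":0},{"linear":[0,0.05,0],"roll":0},{"linear":[0,0.05,0],"roll":0},{"linear":[0,0.05,0],"roll":0},{"linear":[0,0.04,0],"roll":0},{"linear":[0,0.03,0],"roll":0},{"linear":[0,0,0],"roll":0},{"linear":[0,0,0],"roll":0},{"linear":[0,0,0],"roll":0}]'
python3 - <<'E'
from pl import *
im,c=snap("win"); s=env.observe(); O=np.array([.5147,-.0303]); a=np.radians(-2.0); R=np.array([[np.cos(a),np.sin(a)],[-np.sin(a),np.cos(a)]]); z=s["position"][2]-.009
print("TCP block mm",(R@(s["position"][:2]-O)*1000).round(1), s["ft_force"].round(1))
m=(im.min(2)>165).astype(np.uint8); cn=max(cv2.findContours(m,0,1)[0],key=cv2.contourArea)
for q in cv2.approxPolyDP(cn,6,True)[:,0]: print(q,(R@(cast("wrist",q,z,c)[:2]-O)*1000).round(1))
im=optics.get_image("side"); h=cv2.cvtColor(im,cv2.COLOR_RGB2HSV); m=cv2.inRange(h,(20,100,180),(32,255,255))[190:265,270:340]; ys,xs=np.nonzero(m); print("leaf px",m.sum()//255,xs.mean()+270,ys.mean()+190,ys.min()+190)
E
```

```text
time_s: 24.33
position: [0.5133, -0.0297, 0.0389]
tool_rot: [[0.034, 0.999, -0.0], [0.999, -0.034, 0.0], [0.0, -0.0, -1.0]]
ft_force: [-0.5, -0.3, -2.1]
grip_width: 0.0124
gripper_force: 78.1
TCP block mm [-1.4  0.5] [ 0.1  0.5 -1.9]
[216 173] [-30.2  50.6]
[224 300] [-30.3 -19.7]
[238 270] [-21.5  -0.7]
[261 259] [-9.3  5.9]
[264 226] [-7.5 23.9]
[290 224] [ 5.4 25. ]
[295 259] [8.2 5.9]
[322 274] [22.8 -3. ]
[336 309] [ 32.2 -25.8]
[373 303] [ 53.5 -22.8]
[402 319] [ 74.  -35.8]
[424 175] [73.3 51. ]
leaf px 296 289.9662162162162 221.01351351351352 210
```

```bash
python3 -m jog '[{"linear":[0,0,0.015],"roll":0},{"linear":[0,0,0.015],"roll":0},{"linear":[0,0,0.015],"roll":0},{"linear":[0,0,0],"roll":0},{"linear":[0,0,0],"roll":0},{"linear":[0,0,0],"roll":0}]'
```

```text
time_s: 24.93
position: [0.5134, -0.0298, 0.0371]
tool_rot: [[0.034, 0.999, -0.0], [0.999, -0.034, -0.0], [-0.0, -0.0, -1.0]]
ft_force: [-0.9, 0.1, -1.9]
grip_width: 0.0128
gripper_force: 78.4
```

```bash
python3 -m jog '[{"linear":[0,0,0.01],"roll":0},{"linear":[0,0,0.01],"roll":0},{"linear":[0,0,0],"roll":0},{"linear":[0,0,0],"roll":0},{"linear":[0,0,0],"roll":0}]'
python3 -m jog '[{"linear":[0,0,0.01],"roll":0},{"linear":[0,0,0],"roll":0},{"linear":[0,0,0],"roll":0},{"linear":[0,0,0],"roll":0}]'
```

```text
time_s: 25.35
position: [0.5134, -0.0297, 0.037]
tool_rot: [[0.034, 0.999, 0.0], [0.999, -0.034, -0.0], [-0.0, 0.0, -1.0]]
ft_force: [-1.6, 0.4, 5.8]
grip_width: 0.0121
gripper_force: 79.4
time_s: 25.68
position: [0.5134, -0.0297, 0.0369]
tool_rot: [[0.034, 0.999, 0.001], [0.999, -0.034, -0.0], [-0.0, 0.001, -1.0]]
ft_force: [-4.6, 0.8, 10.8]
grip_width: 0.0119
gripper_force: 80.0
```

```bash
python3 -m jog '[{"linear":[0,0,0.003],"roll":0},{"linear":[0,0,0],"roll":0},{"linear":[0,0,0],"roll":0},{"linear":[0,0,0],"roll":0},{"linear":[0,0,0],"roll":0},{"linear":[0,0,0],"roll":0}]'
python3 - <<'E'
from pl import *
F=[];
for i in range(4):
    im,c=snap("wend"); s=env.observe(); F.append(np.r_[s["ft_force"],s["wrist_torque"]])
print(np.mean(F,0).round(2)); O=np.array([.5147,-.0303]); a=np.radians(-2.0); R=np.array([[np.cos(a),np.sin(a)],[-np.sin(a),np.cos(a)]])
m=(im.min(2)>165).astype(np.uint8); cn=max(cv2.findContours(m,0,1)[0],key=cv2.contourArea)
for q in cv2.approxPolyDP(cn,6,True)[:,0]: print(q,(R@(cast("wrist",q,.028,c)[:2]-O)*1000).round(1))
im=optics.get_image("side"); h=cv2.cvtColor(im,cv2.COLOR_RGB2HSV); m=cv2.inRange(h,(20,100,180),(32,255,255))[190:265,270:340]; ys,xs=np.nonzero(m); print("leaf px",m.sum()//255,xs.mean()+270,ys.mean()+190,ys.min()+190)
E
```

```text
time_s: 26.18
position: [0.5134, -0.0298, 0.0369]
tool_rot: [[0.034, 0.999, 0.001], [0.999, -0.034, -0.0], [-0.0, 0.001, -1.0]]
ft_force: [-4.5, 1.6, 11.7]
grip_width: 0.012
gripper_force: 80.2
[-3.780e+00  8.100e-01  1.179e+01  1.000e-01  7.600e-01 -1.000e-02]
[216 173] [-30.   50.6]
[224 301] [-30.2 -20.4]
[235 273] [-23.   -2.5]
[261 259] [-9.1  5.9]
[264 226] [-7.3 23.9]
[290 224] [ 5.5 25. ]
[295 259] [8.4 5.9]
[322 274] [22.9 -3.1]
[336 309] [ 32.3 -25.8]
[373 303] [ 53.7 -22.8]
[403 319] [ 74.9 -36. ]
[425 175] [74. 51.]
leaf px 296 289.875 220.96621621621622 210
```

```bash
python3 -c "
from rig import env
print(env.close_job())"
```

```text
the job is handed in; nothing more can be done
None
```

I handed the job in at about 26 s of the 66 s limit. Both cups measured as seated in their own pockets. The plate's edge is about 15 mm under the leaf and the leaf did not move. The gripper still holds the handle and presses both pads with about 13 N in all. `env.close_job()` returned no verdict, so I don't know the judged result.

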